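Raise the sprung prop leg and stand the multimeter on it

TASK

Get the little tilt stand on the bench ready and put the multimeter on it for reading: take the black brush off the stand and lay it flat on the bench, clear of the stand and the meter. Then swing the stand's folded prop leg (red bar) up and over until its spring snaps it home against the stop, let go of it, and only then set the multimeter leaning back on the raised leg, square and central, its lower end behind the two front lips, screen end up and facing out, and let go. Leave the other things where they are.

Things in the scene. Friction and masses are not known exactly. Their poses are not given: they have to be found in the camera images.
- meter_stand: Grey metal tilt stand, fixed to the bench. Origin: bench level under the base plate; x from its front (two lips) to its back, z up. Plate x -82 to 76, y -55 to 55 mm, top at z 8 mm. Lips at y 23 to 45 and -45 to -23 mm, inner faces x -70 mm, tops z 20 mm, open between them. The leg, a U-shaped bail, is hinged between two cheeks (|y| 42 to 48, x 12 to 48 mm, top z 27 mm)
- leg_hinge (a point): Middle of the prop leg's hinge axis, which runs along the stand's y: at x 28, y 0, z 24 mm of the stand
- seat_edge (a point): On the base plate behind the lips (x -60, y 0, z 8 mm of the stand): where the middle of the meter's lower back edge comes when it is seated. Its back then slopes up towards the stand's +x at 40 degrees (0.70 rad) to the level and rests on the red bar; its origin is at x -6, y 0, z 54 mm of the stand
- prop_leg (a joint): Angle of the prop leg (rad): 0 folded flat towards the front; grows as the red bar swings up and then to the back; stop at 1.78, 12 degrees past upright. Springs pull it back to folded below about 1.05 and on to the stop above; moving it takes about 4 N at the bar. Locked means above 1.70
- leg_bar (a point): Middle of the red cross bar at the leg's end, 64 mm from the hinge axis: round, 10 mm thick, 70 mm long along the stand's y. The bail's two 8 mm side arms join it at y -30 and 30 mm. Folded, the bar's axis is level, 24 mm over the bench (16 mm over the plate), at x -36 mm of the stand
- brush: Black antistatic brush, 153 mm long, 9 mm thick, at the start lying across both arms of the folded leg, underside 28 mm over the bench. Origin: centre of its underside; y along its length. Handle x -13 to -1 mm, y -21 to 76 mm (12 mm wide, grasp here, near y 5 mm); head x -20 to 6 mm, y -76 to -21 mm
- meter: Red and black pocket multimeter, 142 x 68 mm, at the start lying on its back on the bench. Origin: centre of its back (underside); x along its length to the screen end, y across, z out of its face. Straight sides 30 mm high at y -34 and 34 mm; the dial in the middle of the face stands up to 43 mm. About 0.3 kg, balanced near its middle
- meter_top (a point): Middle of the screen end of the multimeter's back edge, 71 mm from its origin
- blower: Green rubber dust blower standing on its bulb, 64 mm across, 131 mm high; origin under its centre. Bystander
- flux_bottle: Small bottle with blue cap and needle, 38 mm across, 104 mm high; origin under its centre. Bystander
- loupe: Black eye loupe, 47 mm across, 36 mm high; origin under its centre. Bystander. Besides these: bench's front edge at x 0.39; microscope's green foot from y -0.03 leftwards; a monitor hangs from x 0.59 back, y -0.29 to 0.01, z 0.17 to 0.37 (a hand held upright near it can strike it: lean it away); board vice from x 0.64 back, y about -0.4; fixed jar, case and tape roll right of y -0.53

How it is judged (in metres and radians):
On the way, in this order (a step that is already met when the one before it is completed fails the run):
1. the brush lies flat on the bench, off the stand and released (height (world z) of brush below 0.012 m and angle between brush's own z axis and vertical below 0.15 rad and contact force between brush and meter_stand below 0.02 N and contact force between brush and meter below 0.02 N and contact force between the fingers and brush below 0.02 N), for 0.2 s.
2. the prop leg is locked against its stop and released (value of joint prop_leg above 1.7 rad and contact force between the fingers and meter_stand below 0.02 N), for 0.2 s.
3. the multimeter leans on the locked leg, released (value of joint prop_leg above 1.7 rad and x of meter in the frame of meter_stand between -0.02 and 0.012 m and y of meter in the frame of meter_stand between -0.018 and 0.018 m and z of meter in the frame of meter_stand between 0.04 and 0.066 m and angle between meter's own z axis and vertical between 0.58 and 0.82 rad and z of meter_top in the frame of meter_stand above 0.08 m and angle between the y axis of meter and the y axis of meter_stand, either way round below 0.15 rad and contact force between meter and prop_leg above 0.1 N and contact force between the fingers and meter below 0.02 N), for 0.2 s.
At the end, for the whole second after the job is handed in: Leg locked (over 1.70 rad); meter resting on it, still, released, its origin within 16 mm (stand x), 18 mm (y), 13 mm (z) of the seated place, face 33 to 47 degrees from straight up, screen end up, within 8.6 degrees of square; brush flat on the bench, touching neither stand nor meter (all of step 1 and all of step 3 and linear speed of each of meter, brush below 0.01 m/s).
It fails at once if the blower, the flux bottle or the loupe is moved 30 mm or more (distance of any of blower, flux_bottle, loupe from where it was at the start of the episode above 0.03 m).
It also fails if it takes over 72 s, if anything falls off the work surface, if the arm or the gripper's body presses on something with over 40 N, if the wrist force passes 120 N, or if a joint passes its speed limit or range.

ROBOT

A 6-joint arm with a two-finger parallel gripper is mounted at the origin on a cart in front of the work surface, level with it; the furniture and walls round the work are solid. World frame = base frame: x ahead of the robot, y to its left, z up, the work surface at z = 0. Lengths are in mm, angles in rad, forces in N, time in s.
With the tool pointing down it reaches from about 400 to 825 mm from the base axis. Payload 7 kg.
Tool frame: the origin (TCP) lies midway between the tips of the shut fingers; the grasp point (between the pads) lies 19 mm behind it; z points along the fingers, y is the line along which they close (so a half turn about z gives the same grasp; the last joint's range is limited). The gripper opens to 88 mm and grips with 3 to 60 N. Pads are 19 mm wide; open, the fingers measure 130 mm over their backs; the gripper's body (78 mm by 193 mm) begins 47 mm behind the grasp point.
Start: joints at [1.565, 0.359, 0.012, 0, -1.224, -0.288], TCP at [195.483, 646.051, 226.561] pointing down, gripper open.
Joint ranges: [-3.07, 3.07], [-1.43, 2.12], [-1.02, 1.25], [-3.03, 1.67], [-3.05, -0], [-3.03, 3.03]. Speed limits (rad/s): [2.39, 2.39, 3.01, 3.14, 3.14, 3.14].

INTERFACE

Orientations are given as a unit quaternion [x, y, z, w].
In Python, from rig import status, optics, env gives the robot as it stands.
- The arm moves only by the tool carry_out, never from a script. Its argument "increments" is a list that holds one entry, the list of rows, each a list of 7 numbers: the opening, from 0 (shut) to 1 (fully open), then the shift along the tool's x, y, z in m, then the turn, a rotation vector about the tool's x, y, z in degrees. In form: [[[jaw, x, y, z, rx, ry, rz], ...]]. A call has 1 to 20 rows; each row is the pose to reach, as a shift and turn from the pose commanded when the call began, along the tool's axes at that moment; what a row does not reach only later rows make up. A row lasts 1/8 s, in which the tool goes at most 62.5 mm and 10.7 degrees, less where a joint would pass 70% of its speed; a pose out of reach is approached as far as the arm can. A call with a gripper value outside its range is refused whole. The fingers move at their own pace and stop on an object; the grip force is fixed at half the most. Time passes only in rows, so rows that repeat a pose let the fingers close. It gives the time, the measured TCP pose, the force, the opening and the grip force at its end, in the units of the state.
- status.state(): the state, without advancing time (a new reading comes with each control period).
- optics.snapshot(name): name is "side" or "top"; returns the picture (480x640x3 uint8, red, green, blue); there is no depth.
- optics.get_calibration(name): a dict with "fx", "fy", "cx", "cy" (pixels), "origin" and "rotation" of the camera in the world. Camera axes: x right, y up, looking along -z (the intrinsics and any distortion apply to the point x, -y, -z); pixel columns grow to the right and rows downward; lengths in mm; the calibration is good to about 2 mm. A picture is of the moment at which its call begins. get_calibration takes no time and is no camera call.
- env.sign_off(): hands the job in; it is judged then, once.
The state is a dict: "t": time; "joint_pos": joint angles; "joint_velocities": joint speeds; "effort": joint torques, N m; "ee_pos": TCP position; "tool_rot": TCP orientation; "force": force on the tool from outside, world axes, zero at the start; "ft_torque": the same for the moment, N m; "width": finger opening in mm; "finger_force": force on a finger pad.
Only numpy, scipy, OpenCV 4.12 (cv2) and the standard library are available. Lean on these libraries where they do the work, as an engineer would, in place of code of your own. Each camera call takes 0.05 s, during which the arm holds its last target. There are 200 camera calls.

## Working session

There is one attempt and no reset: what is moved stays moved. The work goes in short steps, Python scripts to look and compute and a tool call to move; the robot and the scene stay as the last step left them, time stands still between calls to the robot, and variables do not carry over. Pictures are saved under pics/ and viewed, at most 10 in all, crops included, and the job is handed in when it is done.

Besides the shell and the picture viewer there is one more tool, called after ">>>" as name([rows], argument=value, ...), one row to a line, values as JSON. carry_out: Moves the arm, as the interface text tells. Its arguments: {"type":"object","properties":{"increments":{"type":"array"}},"required":["increments"]}

```bash
mkdir -p pics; ls; python3 - <<'E'
from rig import status, optics, env
import cv2
for n in("side","top"):
    im=optics.snapshot(n); cv2.imwrite(f"pics/{n}0.png",im[:,:,::-1]); print(n,optics.get_calibration(n))
print(status.state())
E
```

```text
pics
side {'fx': 442.61451567317465, 'fy': 442.61451567317465, 'cx': 324.23726341207436, 'cy': 231.80538258290366, 'origin': array([  494.24993392, -1050.71409248,   474.75043406]), 'rotation': array([ 0.50326421, -0.00965962, -0.02483734,  0.86372156])}
top {'fx': 532.5641014438607, 'fy': 532.5641014438607, 'cx': 318.4116389975424, 'cy': 241.18816890302298, 'origin': array([ 453.41440838, -301.07222564,  974.17560572]), 'rotation': array([ 0.01275151, -0.03050772, -0.70260052,  0.71081586])}
{'t': 0.1, 'joint_pos': array([ 1.56509874e+00,  3.59305869e-01,  1.11567861e-02, -3.22211969e-04,
       -1.22411789e+00, -2.88094599e-01]), 'joint_velocities': array([-1.16214879e-03, -3.47270989e-04,  1.79075032e-03,  1.78520686e-03,
        2.45361965e-05,  5.43371541e-04]), 'effort': array([-5.22406262e-04, -5.84162557e+01,  2.93752384e+01,  7.01563284e+00,
        1.01573789e-02, -4.78443337e-05]), 'ee_pos': array([195.36719366, 645.64430857, 225.72274282]), 'tool_rot': array([ 9.89221847e-01, -1.46422583e-01, -4.64915149e-05,  7.49323184e-04]), 'force': array([-1.04319028, -0.12691586, -0.87825129]), 'ft_torque': array([-0.00917619, -0.0526316 , -0.02056621]), 'finger_force': 0.0, 'width': 87.26359900399774}
```

View pics/top0.png

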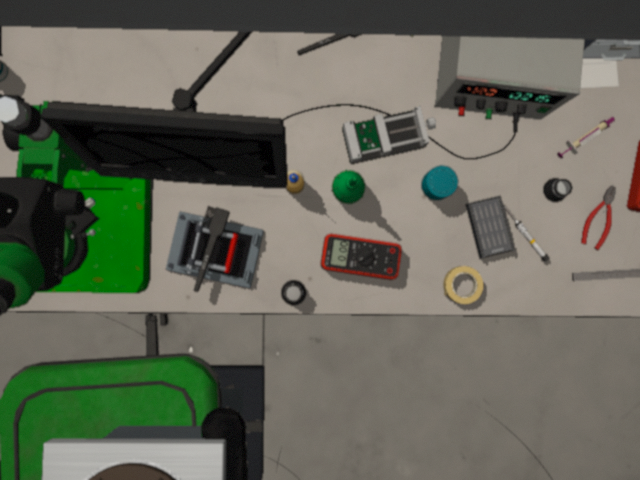

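View pics/side0.png

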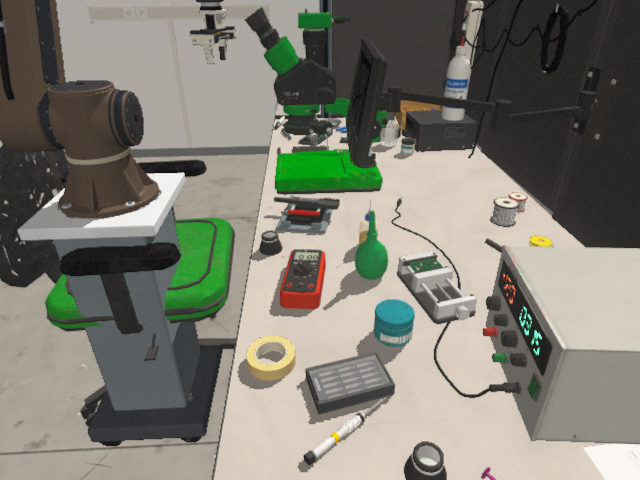

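The top view shows the stand at about (217,250), with the red bar at (232,253), so its front faces image right (-y). The brush lies across it from (215,212) to (200,285). The meter is at (362,257) with its screen end left (+y). The loupe is at (293,293), the flux bottle at (295,183) and the blower at (349,186). The side view agrees.

```bash
cat > h.py <<'E'
import numpy as np, cv2
from rig import status, optics, env
from scipy.spatial.transform import Rotation as R
def ray(n,px):
    c=optics.get_calibration(n); px=np.atleast_2d(px).astype(float)
    d=np.c_[(px[:,0]-c['cx'])/c['fx'],-(px[:,1]-c['cy'])/c['fy'],-np.ones(len(px))]
    return c['origin'],R.from_quat(c['rotation']).apply(d)
def onz(n,px,z):
    o,d=ray(n,px); return o+d*((z-o[2])/d[:,2])[:,None]
def proj(n,P):
    c=optics.get_calibration(n); p=R.from_quat(c['rotation']).inv().apply(np.atleast_2d(P)-c['origin'])
    return np.c_[c['cx']+c['fx']*p[:,0]/-p[:,2], c['cy']+c['fy']*p[:,1]/p[:,2]]
def blob(m,roi):
    x0,y0,x1,y1=roi; z=np.zeros_like(m); z[y0:y1,x0:x1]=m[y0:y1,x0:x1]
    cs,_=cv2.findContours(z,cv2.RETR_EXTERNAL,cv2.CHAIN_APPROX_NONE); return max(cs,key=cv2.contourArea)
def red(im):
    h=cv2.cvtColor(im,cv2.COLOR_RGB2HSV); return cv2.inRange(h,(0,130,70),(8,255,255))|cv2.inRange(h,(172,130,70),(180,255,255))
def rectw(c,z):
    # min area rect of contour mapped onto plane z
    P=onz('top',c.reshape(-1,2),z)[:,:2].astype(np.float32); return cv2.minAreaRect(P)
E
python3 - <<'E'
from h import *
im=optics.snapshot('top'); r=red(im)
print('bar',rectw(blob(r,(215,225,250,285)),26)); print('meter',rectw(blob(r,(310,225,410,290)),26))
print('meter0',rectw(blob(r,(310,225,410,290)),15))
h=cv2.cvtColor(im,cv2.COLOR_RGB2HSV)
a=cv2.resize(im[195:305,155:275],None,fx=5,fy=5,interpolation=cv2.INTER_CUBIC)
cv2.imwrite('pics/stand.png',a[:,:,::-1])
s=optics.snapshot('side'); cv2.imwrite('pics/sstand.png',cv2.resize(s[185:320,255:400],None,fx=4,fy=4,interpolation=cv2.INTER_CUBIC)[:,:,::-1])
for nm,roi,z in(('blower',(325,165,372,208),40),):
    m=cv2.inRange(h,(45,120,40),(80,255,255)); print(nm,rectw(blob(m,roi),z))
E
```

```text
bar ((489.41943359375, -168.24159240722656), (11.031200408935547, 71.67072296142578), 78.21251678466797)
meter ((485.5758361816406, -401.09490966796875), (139.726318359375, 65.47061920166016), 82.18184661865234)
meter0 ((485.9489440917969, -402.2553405761719), (141.34735107421875, 66.23019409179688), 82.18180847167969)
blower ((608.5728759765625, -376.5124816894531), (55.38005447387695, 55.082828521728516), 0.8184272646903992)
```

View pics/stand.png

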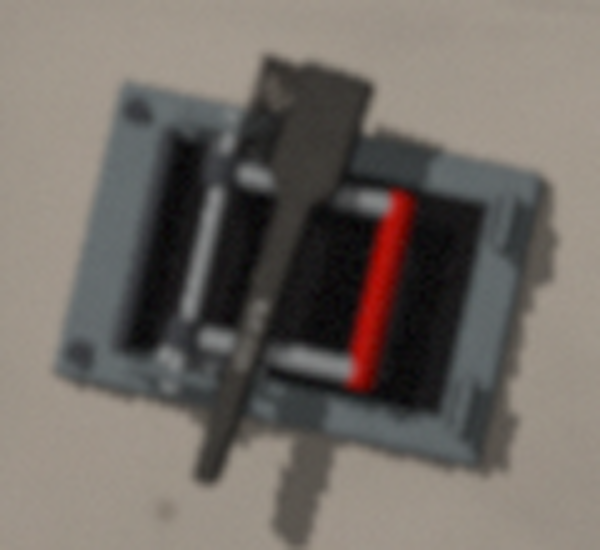

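View pics/sstand.png

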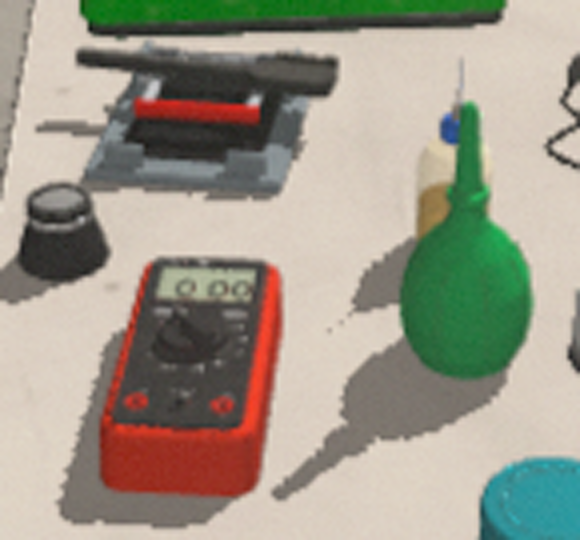

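```bash
python3 - <<'E'
from h import *
def tri(a,b):
    o1,d1=ray('top',a);o2,d2=ray('side',b);d1=d1[0];d2=d2[0]
    s=np.linalg.lstsq(np.c_[d1,-d2],o2-o1,rcond=None)[0]; p,q=o1+s[0]*d1,o2+s[1]*d2
    return ((p+q)/2).round(),np.linalg.norm(p-q).round()
c=lambda x,y:(155+x/5,195+y/5)
print('plate',onz('top',[c(125,85),c(545,180),c(485,462),c(58,372)],8).round(1))
k=onz('top',[c(125,85),c(545,180),c(485,462),c(58,372)],8); m=k.mean(0); 
v=(k[0]+k[3]-k[1]-k[2])[:2]; print('ctr',m,'yaw',np.degrees(np.arctan2(v[1],v[0])))
print('brush handle end, mid neck, head L,R top', onz('top',[c(207,480),c(262,290),c(288,200),c(335,65),c(300,110)],37).round(1))
print('loupe',onz('top',[(293,293)],36), 'flux',tri((295,178),(370,216)),'blower',onz('top',[(349,188)],40))
print('eyepiece',tri((8,300),(258,20)),tri((8,235),(258,20)))
# scope: top x-range for side pixel at assumed y
o,d=ray('side',[(248,18),(262,45),(280,70),(275,95),(340,60)])
for y in (50,100,200,300): print(y,(o+d*((y-o[1])/d[:,1])[:,None])[:,[0,2]].round().tolist())
a=rectw(blob(red(optics.snapshot('top')),(310,225,410,290)),15)
E
```

```text
plate [[ 562.6  -73.6    8. ]
 [ 530.1 -226.     8. ]
 [ 427.8 -206.2    8. ]
 [ 458.5  -52.4    8. ]]
ctr [ 494.75850721 -139.52795376    8.        ] yaw 78.32539534004316
brush handle end, mid neck, head L,R top [[ 421.3 -112.5   37. ]
 [ 487.8 -130.    37. ]
 [ 519.6 -138.3   37. ]
 [ 567.5 -153.7   37. ]
 [ 551.4 -141.8   37. ]]
loupe [[ 419.50149168 -280.76630983   36.        ]] flux (array([ 619., -282.,   71.]), np.float64(5.0)) blower [[ 605.85287363 -377.40848925   40.        ]]
eyepiece (array([415.,  10., 402.]), np.float64(16.0)) (array([449.,   5., 408.]), np.float64(84.0))
50 [[382.0, 404.0], [408.0, 348.0], [446.0, 293.0], [431.0, 235.0], [588.0, 313.0]]
100 [[376.0, 401.0], [404.0, 342.0], [444.0, 284.0], [428.0, 224.0], [592.0, 305.0]]
200 [[366.0, 394.0], [396.0, 331.0], [440.0, 268.0], [422.0, 203.0], [601.0, 290.0]]
300 [[356.0, 388.0], [389.0, 319.0], [435.0, 251.0], [416.0, 181.0], [609.0, 276.0]]
```

>>> carry_out([
  [[1,0,0.01,-0.06,0,0,0],[1,0,0.03,-0.12,0,0,0],[1,0,0.05,-0.18,0,0,0],[1,0,0.07,-0.24,0,0,0],[1,-0.01,0.08,-0.3,0,0,0],[1,-0.018,0.095,-0.324,0,0,0],[1,0.03,0.13,-0.324,0,0,0],[1,0.07,0.17,-0.324,0,0,0],[1,0.11,0.21,-0.324,0,0,0],[1,0.14,0.236,-0.324,0,0,0],[1,0.14,0.236,-0.324,0,0,0]],
])

```text
t: 1.62
ee_pos: [262.2, 377.1, 552.1]
tool_rot: [0.989, -0.148, 0.0, -0.002]
force: [-1.0, 0.2, -0.1]
width: 87.8
finger_force: 0.0
```

```bash
cat >> h.py <<'E'
def rel(targets):
    """targets: [x,y,z(mm), phi(deg heading of tool x), lean(deg about tool y, + = body leans to -tool x... ), jaw]"""
    s=status.state(); p0=np.array(s['ee_pos']); R0=R.from_quat(s['tool_rot'])
    for x,y,z,phi,lean in targets:
        Rt=orient(phi,lean); d=R0.inv().apply(np.array([x,y,z])-p0)/1000
        print(d.round(4),(R0.inv()*Rt).as_rotvec(degrees=True).round(1))
def orient(phi,lean):
    a=np.radians(phi); z=[0,0,-1]; X=[np.cos(a),np.sin(a),0]; Y=np.cross(z,X)
    return R.from_matrix(np.c_[X,Y,z])*R.from_euler('y',lean,degrees=True)
def show():
    s=status.state(); r=R.from_quat(s['tool_rot']).as_matrix()
    print('t',round(s['t'],2),'p',s['ee_pos'].round(1),'q',s['joint_pos'].round(2),'F',s['force'].round(1),'w',round(s['width'],1),'ff',round(s['finger_force'],1))
    print('X',r[:,0].round(3),'Z',r[:,2].round(3))
E
python3 -c "
from h import *; show()
rel([(360,230,550,-15,0),(410,80,550,-15,0),(420,-60,550,-15,0),(490,-131,300,-15,0)])"
```

```text
t 1.62 p [262.2 377.1 552.1] q [ 1.39 -0.05  0.24  0.   -1.85 -0.12] F [-1.   0.2 -0.1] w 87.8 ff 0.0
X [ 0.956 -0.292  0.   ] Z [ 0.001  0.003 -1.   ]
[0.1365 0.1122 0.0018] [-0.2 -0.  -2. ]
[0.2282 0.241  0.0013] [-0.2 -0.  -2. ]
[0.2786 0.372  0.0009] [-0.2 -0.  -2. ]
[0.3663 0.4203 0.2508] [-0.2 -0.  -2. ]
```

>>> carry_out([
  [[0.25,0.045,0.04,0,0,0,-2],[0.25,0.09,0.075,0,0,0,-2],[0.25,0.136,0.112,0,0,0,-2],[0.25,0.165,0.155,0,0,0,-2],[0.25,0.197,0.198,0,0,0,-2],[0.25,0.228,0.241,0,0,0,-2],[0.25,0.245,0.285,0,0,0,-2],[0.25,0.262,0.33,0,0,0,-2],[0.25,0.279,0.372,0,0,0,-2],[0.25,0.32,0.4,0,0,0,-2],[0.25,0.366,0.42,0.03,0,0,-2],[0.25,0.366,0.42,0.09,0,0,-2],[0.25,0.366,0.42,0.15,0,0,-2],[0.25,0.366,0.42,0.21,0,0,-2],[0.25,0.366,0.42,0.26,0,0,-2],[0.25,0.366,0.42,0.32,0,0,-2],[0.25,0.366,0.42,0.38,0,0,-2],[0.25,0.366,0.42,0.42,0,0,-2],[0.25,0.366,0.42,0.42,0,0,-2]],
])

```text
t: 4.0
ee_pos: [487.8, -128.1, 127.7]
tool_rot: [0.992, -0.129, -0.003, 0.001]
force: [1.3, -0.9, 1.3]
width: 22.2
finger_force: 0.0
```

```bash
python3 -c "
from h import *; show()
im=optics.snapshot('side'); cv2.imwrite('pics/s2.png',cv2.resize(im[60:300,220:460],None,fx=2.5,fy=2.5)[:,:,::-1])
rel([(490,-131,60,-15,0),(490,-131,29,-15,0)])"
```

```text
t 4.0 p [ 487.8 -128.1  127.7] q [ 0.13  0.17 -0.49 -0.   -0.91  1.18] F [ 1.3 -0.9  1.3] w 22.2 ff 0.0
X [ 0.967 -0.256 -0.007] Z [-0.007 -0.    -1.   ]
[0.0012 0.0025 0.0701] [0.1 0.1 0.2]
[0.0013 0.0024 0.1011] [0.1 0.1 0.2]
```

View pics/s2.png

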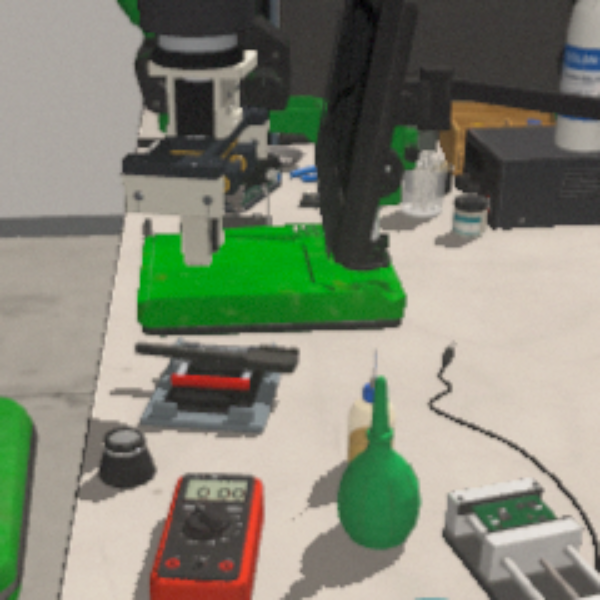

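The hand is over the brush at crop (205,250), clear of the monitor; the brush and stand are untouched. Next I descend and grip.

>>> carry_out([
  [[0.25,0.001,0.003,0.04,0,0,0],[0.25,0.001,0.003,0.07,0,0,0],[0.25,0.001,0.003,0.085,0,0,0],[0.25,0.001,0.003,0.093,0,0,0],[0.25,0.001,0.003,0.099,0,0,0],[0.25,0.001,0.003,0.1,0,0,0],[0,0.001,0.003,0.1,0,0,0],[0,0.001,0.003,0.1,0,0,0],[0,0.001,0.003,0.1,0,0,0],[0,0.001,0.003,0.1,0,0,0]],
])

```text
t: 5.3
ee_pos: [490.4, -131.5, 30.9]
tool_rot: [0.992, -0.129, 0.0, -0.0]
force: [0.1, 0.3, 4.0]
width: 10.2
finger_force: 30.0
```

```bash
python3 -c "
from h import *; show()
rel([(490,-131,90,-15,0),(487,-260,90,-20,0),(487,-260,3,-20,0)])"
```

```text
t 5.3 p [ 490.4 -131.5   30.9] q [ 0.13  0.31 -0.59  0.   -0.67  1.19] F [0.1 0.3 4. ] w 10.2 ff 30.0
X [ 0.967 -0.256  0.001] Z [ 0.001 -0.    -1.   ]
[-0.0005 -0.0004 -0.0591] [-0.  -0.   0.2]
[ 0.0296  0.1251 -0.0591] [-0.  -0.   5.2]
[0.0296 0.1251 0.0279] [-0.  -0.   5.2]
```

>>> carry_out([
  [[0,0,0,-0.01,0,0,0],[0,0,0,-0.03,0,0,0],[0,0,0,-0.06,0,0,0],[0,0,0,-0.06,0,0,0]],
])

```text
t: 5.8
ee_pos: [491.6, -131.5, 93.2]
tool_rot: [0.992, -0.129, 0.002, -0.0]
force: [-0.2, -0.2, -0.7]
width: 10.0
finger_force: 29.9
```

```bash
python3 -c "
from h import *; show()
im=optics.snapshot('side'); cv2.imwrite('pics/s3.png',cv2.resize(im[100:300,240:440],None,fx=3,fy=3)[:,:,::-1])
rel([(487,-260,90,-20,0),(487,-260,3,-20,0)])"
```

```text
t 5.8 p [ 491.6 -131.5   93.2] q [ 0.13  0.22 -0.53  0.   -0.82  1.19] F [-0.2 -0.2 -0.7] w 10.0 ff 29.9
X [ 0.967 -0.256  0.004] Z [ 0.005  0.    -1.   ]
[0.0293 0.1252 0.0018] [-0.1 -0.1  5.2]
[0.0291 0.1253 0.0888] [-0.1 -0.1  5.2]
```

View pics/s3.png

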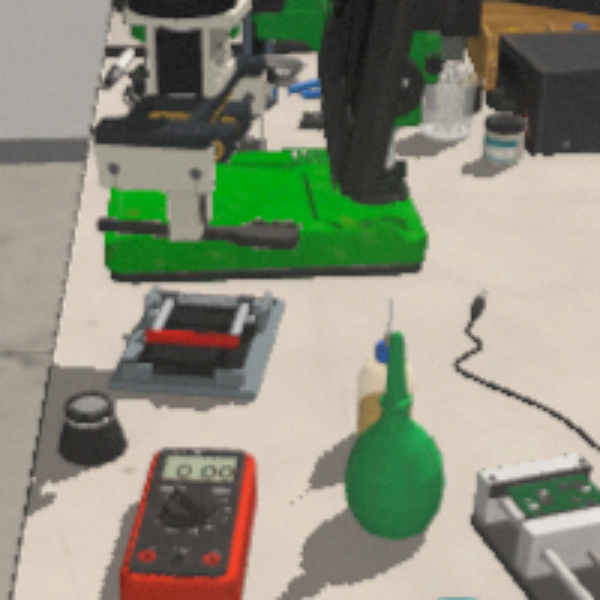

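The brush is held level between the fingertips, at crop (200,235). The stand is bare with its leg folded and the red bar at (193,338). I'll lay the brush between the stand and the meter.

>>> carry_out([
  [[0,0.01,0.05,0,0,0,2],[0,0.02,0.1,0,0,0,5],[0,0.029,0.125,0,0,0,5],[0,0.029,0.125,0.03,0,0,5],[0,0.029,0.125,0.06,0,0,5],[0,0.029,0.125,0.08,0,0,5],[0,0.029,0.125,0.086,0,0,5],[0,0.029,0.125,0.09,0,0,5],[0,0.029,0.125,0.09,0,0,5],[0.08,0.029,0.125,0.09,0,0,5],[0.25,0.029,0.125,0.09,0,0,5],[0.25,0.029,0.125,0.09,0,0,5],[0.25,0.029,0.125,0.06,0,0,5],[0.25,0.029,0.125,0,0,0,5],[0.25,0.029,0.125,-0.02,0,0,5]],
])

```text
t: 7.72
ee_pos: [488.0, -260.3, 114.2]
tool_rot: [0.985, -0.172, 0.003, 0.0]
force: [0.3, -0.2, -0.1]
width: 21.7
finger_force: 0.0
```

```bash
python3 - <<'E'
from h import *; show()
im=optics.snapshot('top'); cv2.imwrite('pics/t4.png',cv2.resize(im[150:320,150:420],None,fx=2.9,fy=2.9)[:,:,::-1])
print(rectw(blob(red(im),(200,225,250,285)),26))
# stand frame: origin, yaw
O=np.array([496,-135.]);a=np.radians(78.3);ux=np.array([np.cos(a),np.sin(a)])
T=[]
for th in [0,0,20,40,60,80,97,102]:
    t=np.radians(th); xy=O+ux*(28-64*np.cos(t)); T.append((*xy,24-10+64*np.sin(t),-11.7,0))
T.insert(0,(*T[0][:2],90,-11.7,0)); T.append((*T[-1][:2],170,-11.7,0))
rel(T)
E
```

```text
t 7.72 p [ 488.  -260.3  114.2] q [-0.14  0.26 -0.41  0.   -0.89  1.36] F [ 0.3 -0.2 -0.1] w 21.7 ff 0.0
X [ 0.941 -0.339  0.005] Z [ 0.005 -0.001 -1.   ]Traceback (most recent call last):
  File "<stdin>", line 3, in <module>
  File "h.py", line 15, in blob
    cs,_=cv2.findContours(z,cv2.RETR_EXTERNAL,cv2.CHAIN_APPROX_NONE); return max(cs,key=cv2.contourArea)
                                                                             ~~~^^^^^^^^^^^^^^^^^^^^^^^^
ValueError: max() iterable argument is empty
```

View pics/t4.png

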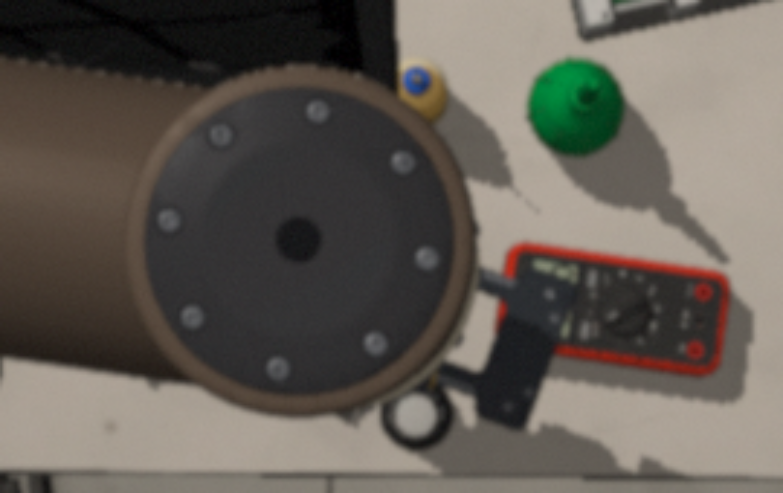

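The arm hides the stand and brush from above; the loupe, flux bottle and blower have not moved. I'll work out the leg arc.

```bash
python3 - <<'E'
from h import *
O=np.array([496,-134.5]);a=np.radians(78.3);ux=np.array([np.cos(a),np.sin(a)])
P=lambda th,z0=0:(*(O+ux*(28-64*np.cos(np.radians(th)))),14+z0+64*np.sin(np.radians(th)),-11.7,0)
rel([P(0,80),P(0)]+[P(t) for t in (15,30,45,60,75,90,100,102)]+[P(102,80)])
E
```

```text
[-0.0307 -0.0854  0.0214] [-0.  -0.4 -8.1]
[-0.0313 -0.0853  0.1014] [-0.  -0.4 -8.1]
[-0.0315 -0.0875  0.0848] [-0.  -0.4 -8.1]
[-0.0323 -0.0938  0.0694] [-0.  -0.4 -8.1]
[-0.0336 -0.1039  0.0561] [-0.  -0.4 -8.1]
[-0.0354 -0.1171  0.046 ] [-0.  -0.4 -8.1]
[-0.0375 -0.1323  0.0396] [-0.  -0.4 -8.1]
[-0.0399 -0.1487  0.0374] [-0.  -0.4 -8.1]
[-0.0414 -0.1597  0.0383] [-0.  -0.4 -8.1]
[-0.0417 -0.1619  0.0388] [-0.  -0.4 -8.1]
[-0.0412 -0.162  -0.0412] [-0.  -0.4 -8.1]
```

>>> carry_out([
  [[0.3,-0.015,-0.04,0.005,0,0,-4],[0.3,-0.031,-0.085,0.015,0,0,-8],[0.3,-0.031,-0.085,0.04,0,0,-8],[0.3,-0.031,-0.085,0.07,0,0,-8],[0.3,-0.031,-0.085,0.09,0,0,-8],[0.3,-0.031,-0.085,0.1,0,0,-8],[0.3,-0.031,-0.085,0.101,0,0,-8],[0,-0.031,-0.085,0.101,0,0,-8],[0,-0.031,-0.085,0.101,0,0,-8],[0,-0.031,-0.085,0.101,0,0,-8],[0,-0.031,-0.085,0.101,0,0,-8]],
])

```text
t: 9.15
ee_pos: [486.6, -168.4, 10.3]
tool_rot: [0.995, -0.103, 0.001, -0.001]
force: [0.3, 7.5, 1.7]
width: 9.1
finger_force: 30.0
```

```bash
python3 - <<'E'
from h import *
show()
im=optics.snapshot('side'); cv2.imwrite('pics/s5.png',cv2.resize(im[130:310,240:420],None,fx=3.3,fy=3.3)[:,:,::-1])
s=status.state();p=s['ee_pos'];a=np.radians(78.3);ux=np.array([np.cos(a),np.sin(a)])
P=lambda th,z0=0:(*(p[:2]+ux*64*(1-np.cos(np.radians(th)))),p[2]+z0+64*np.sin(np.radians(th)),-11.7,0)
rel([P(t) for t in (15,30,45,60,75,90,100,102)]+[P(102,80)])
E
```

```text
t 9.15 p [ 486.6 -168.4   10.3] q [ 0.05  0.35 -0.6  -0.   -0.62  1.32] F [0.3 7.5 1.7] w 9.1 ff 30.0
X [ 0.979 -0.205  0.002] Z [ 0.002  0.001 -1.   ]
[ 0.     -0.0022 -0.0166] [-0.1 -0.1 -0.1]
[ 0.     -0.0086 -0.032 ] [-0.1 -0.1 -0.1]
[ 0.     -0.0188 -0.0452] [-0.1 -0.1 -0.1]
[ 0.     -0.0321 -0.0554] [-0.1 -0.1 -0.1]
[ 0.     -0.0475 -0.0618] [-0.1 -0.1 -0.1]
[-0.     -0.0641 -0.0639] [-0.1 -0.1 -0.1]
[-0.0001 -0.0752 -0.0629] [-0.1 -0.1 -0.1]
[-0.0001 -0.0774 -0.0625] [-0.1 -0.1 -0.1]
[ 1.000e-04 -7.750e-02 -1.425e-01] [-0.1 -0.1 -0.1]
```

View pics/s5.png

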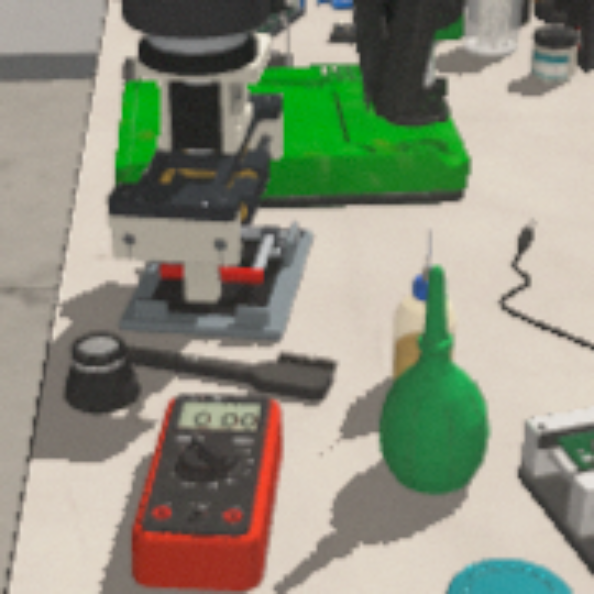

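The brush lies flat in front of the stand from (130,350) to (335,380), clear of everything, and the fingers hold the red bar at (205,273). Now I swing it along the arc.

>>> carry_out([
  [[0,0,-0.001,-0.009,0,0,0],[0,0,-0.003,-0.017,0,0,0],[0,0,-0.006,-0.025,0,0,0],[0,0,-0.01,-0.032,0,0,0],[0,0,-0.015,-0.039,0,0,0],[0,0,-0.02,-0.045,0,0,0],[0,0,-0.027,-0.05,0,0,0],[0,0,-0.034,-0.055,0,0,0],[0,0,-0.041,-0.059,0,0,0],[0,0,-0.049,-0.062,0,0,0],[0,0,-0.057,-0.063,0,0,0],[0,0,-0.066,-0.064,0,0,0],[0,0,-0.073,-0.063,0,0,0],[0,0,-0.079,-0.062,0,0,0],[0,0,-0.079,-0.062,0,0,0]],
])

```text
t: 11.08
ee_pos: [502.4, -92.5, 73.0]
tool_rot: [0.995, -0.102, 0.001, 0.001]
force: [-1.0, -4.2, 8.9]
width: 8.7
finger_force: 30.0
```

>>> carry_out([
  [[0.2,0,0,0,0,0,0],[0.35,0,0,0,0,0,0],[0.35,0,0,0,0,0,0],[0.35,0,0,-0.02,0,0,0],[0.35,0,0.002,-0.05,0,0,0],[0.35,0,0.01,-0.09,0,0,0],[0.5,-0.04,0.07,-0.1,0,0,0],[0.6,-0.08,0.13,-0.1,0,0,0],[0.7,-0.08,0.19,-0.1,0,0,0],[0.9,-0.07,0.25,-0.1,0,0,0],[0.95,-0.07,0.29,-0.1,0,0,0],[0.95,-0.07,0.29,-0.1,0,0,0]],
])

```text
t: 12.58
ee_pos: [372.6, -364.1, 170.8]
tool_rot: [0.994, -0.105, -0.001, -0.0]
force: [-0.3, -0.3, 0.1]
width: 81.9
finger_force: 0.0
```

```bash
python3 - <<'E'
from h import *
show()
im=optics.snapshot('side'); 
c=blob(red(im),(270,150,345,240)); print('bar px',c.reshape(-1,2).min(0),c.reshape(-1,2).max(0))
O=np.array([496,-134.5]);a=np.radians(78.3);ux=np.array([np.cos(a),np.sin(a)]);uy=np.array([-ux[1],ux[0]])
for th in(0,102):
    t=np.radians(th);print(th,[proj('side',[*(O+ux*(28-64*np.cos(t))+uy*s),24+64*np.sin(t)]).round(1).tolist() for s in(-35,35)])
print('meter',rectw(blob(red(optics.snapshot('top')),(310,225,410,290)),26))
E
```

```text
t 12.57 p [ 372.6 -364.1  170.8] q [-0.4   0.15 -0.4   0.   -1.02  1.76] F [-0.3 -0.3  0.1] w 81.9 ff 0.0
X [ 0.978 -0.21  -0.001] Z [-0.001  0.    -1.   ]
bar px [295 172] [323 175]
0 [[[318.1, 214.2]], [[287.3, 212.3]]]
102 [[[323.2, 174.8]], [[293.4, 173.3]]]
meter ((485.592529296875, -400.97320556640625), (139.48062133789062, 65.47061920166016), 82.18184661865234)
```

The bar is seen at rows 172–175, which matches the locked prediction, so the leg is home and the stand pose is confirmed. Next I reorient for the meter.

```bash
python3 - <<'E'
from h import *
rel([(484,-405,160,-97.8,-20)])
E
```

```text
[0.1173 0.0194 0.0108] [ 15.  -16.   84.9]
```

>>> carry_out([
  [[1,0.012,0.002,0,1.5,-1.6,8.5],[1,0.023,0.004,0,3,-3.2,17],[1,0.035,0.006,0,4.5,-4.8,25.5],[1,0.047,0.008,0,6,-6.4,34],[1,0.059,0.01,0,7.5,-8,42.5],[1,0.07,0.012,0,9,-9.6,51],[1,0.082,0.014,0,10.5,-11.2,59.4],[1,0.094,0.016,0.005,12,-12.8,67.9],[1,0.106,0.018,0.01,13.5,-14.4,76.4],[1,0.117,0.019,0.011,15,-16,84.9],[1,0.117,0.019,0.011,15,-16,84.9]],
])

```text
t: 14.05
ee_pos: [485.1, -403.1, 160.1]
tool_rot: [-0.649, 0.741, 0.114, 0.131]
force: [0.2, -0.7, -0.8]
width: 87.7
finger_force: 0.0
```

```bash
python3 - <<'E'
from h import *
show(); rel([(486,-399,60,-97.8,-20),(486,-399,7,-97.8,-20)])
im=optics.snapshot('side'); cv2.imwrite('pics/s6.png',cv2.resize(im[60:330,210:450],None,fx=2.2,fy=2.2)[:,:,::-1])
E
```

```text
t 14.05 p [ 485.1 -403.1  160.1] q [-0.59  0.47  0.11 -0.32 -1.38  0.54] F [ 0.2 -0.7 -0.8] w 87.7 ff 0.0
X [-0.124 -0.932 -0.342] Z [ 0.046  0.339 -0.94 ]
[ 0.0303 -0.0003  0.0955] [ 0.  -0.   0.2]
[ 0.0484 -0.0002  0.1453] [ 0.  -0.   0.2]
```

View pics/s6.png

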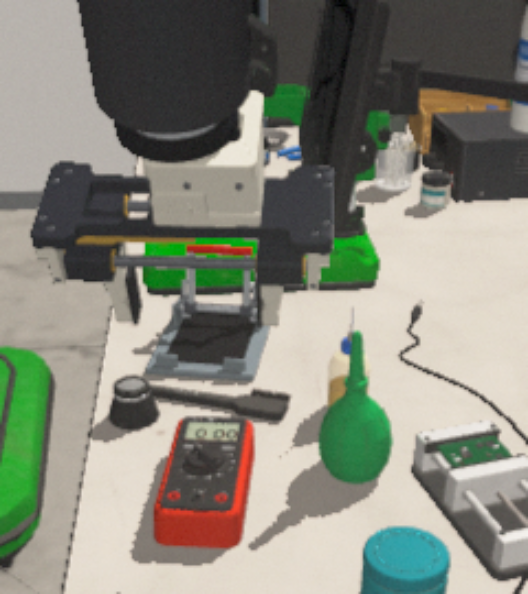

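The leg stands up with the red bar at (220,248), the brush is flat at (230,400), and the open gripper is above the meter. I'll descend slightly nearer the meter's lower end to keep clear of the blower, then grip.

>>> carry_out([
  [[1,0.015,0,0.04,0,0,0],[1,0.03,0,0.075,0,0,0],[1,0.04,0,0.092,0,0,0],[1,0.046,0,0.11,0,0,0],[1,0.053,0,0.128,0,0,0],[1,0.058,0,0.142,0,0,0],[1,0.058,0,0.142,0,0,0],[0.7,0.058,0,0.142,0,0,0],[0.6,0.058,0,0.142,0,0,0],[0.6,0.058,0,0.142,0,0,0],[0.6,0.058,0,0.142,0,0,0],[0.6,0.058,0,0.142,0,0,0]],
])

```text
t: 15.6
ee_pos: [484.5, -410.5, 8.1]
tool_rot: [-0.648, 0.741, 0.113, 0.131]
force: [1.1, -0.5, 5.7]
width: 67.6
finger_force: 30.0
```

```bash
python3 - <<'E'
from h import *
show(); im=optics.snapshot('side')
h=cv2.cvtColor(im,cv2.COLOR_RGB2HSV);m=cv2.inRange(h,(45,120,40),(80,255,255));c=blob(m,(345,195,400,285));M=cv2.moments(c);print('blower',M['m10']/M['m00'],M['m01']/M['m00'],M['m00'])
c=blob(red(im),(270,240,335,315)).reshape(-1,2);print('meter px',c.min(0),c.max(0))
E
```

```text
t 15.6 p [ 484.5 -410.5    8.1] q [-0.6   0.62 -0.   -0.34 -1.13  0.64] F [ 1.1 -0.5  5.7] w 67.6 ff 30.0
X [-0.125 -0.932 -0.341] Z [ 0.048  0.337 -0.94 ]
blower 371.6773218829516 255.11052798982186 1048.0
meter px [280 271] [321 308]
```

```bash
cat >> h.py <<'E'
def mrel(targets,Rm0,om0):
    s=status.state(); p0=s['ee_pos']; R0=R.from_quat(s['tool_rot']); t=Rm0.inv().apply(p0-om0); Q=Rm0.inv()*R0
    for (x,y,z,tilt,f) in targets:   # stand frame mm
        a=np.radians(78.3); ux=np.array([np.cos(a),np.sin(a)]);uy=np.array([-ux[1],ux[0]]); o=np.array([*(np.array([496,-134.5])+ux*x+uy*y),z])
        Rm=R.from_euler('z',82.2+(78.3-82.2)*f,degrees=True)*R.from_euler('y',-tilt,degrees=True)
        d=R0.inv().apply(o+Rm.apply(t)-p0)/1000; print(d.round(3),(R0.inv()*Rm*Q).as_rotvec(degrees=True).round(1),(o+Rm.apply(t)).round())
E
python3 - <<'E'
from h import *
om=np.array([485.8,-401,0]); s=status.state(); Rt=R.from_quat(s['tool_rot']); X=Rt.as_matrix()[:,0]; psi=np.degrees(np.arctan2(-X[1],-X[0])); print(psi)
Rm=R.from_euler('z',psi,degrees=True); np.save('tm.npy',np.r_[Rm.inv().apply(s['ee_pos']-om),(Rm.inv()*Rt).as_quat()])
mrel([(-271,0,50,0,0),(-240,0,100,0,0),(-200,0,105,10,.25),(-160,0,108,20,.5),(-120,0,110,30,.75),(-80,0,110,40,1),(-40,0,105,40,1),(-4,0,100,40,1),(-4,0,75,40,1),(-4,0,58,40,1)],Rm,om)
E
```

```text
82.37656956144706
[-0.013  0.044 -0.049] [0.1 0.  0.2] [ 440. -409.   58.]
[-0.059  0.042 -0.085] [0.1 0.  0.2] [ 446. -379.  108.]
[-0.096  0.039 -0.075] [  0.5 -10.    1.1] [ 454. -341.  111.]
[-0.133  0.037 -0.063] [  1.1 -20.    1.9] [ 462. -303.  112.]
[-0.17   0.034 -0.049] [  1.8 -30.    2.7] [ 469. -264.  112.]
[-0.207  0.032 -0.034] [  2.7 -40.    3.3] [ 477. -225.  110.]
[-0.242  0.029 -0.015] [  2.7 -40.    3.3] [ 485. -186.  105.]
[-0.274  0.026  0.002] [  2.7 -40.    3.3] [ 493. -151.  100.]
[-0.266  0.026  0.025] [  2.7 -40.    3.3] [ 493. -151.   75.]
[-0.26   0.027  0.041] [  2.7 -40.    3.3] [ 493. -151.   58.]
```

>>> carry_out([
  [[0.6,-0.004,0,-0.012,0,0,0],[0.6,-0.017,0.005,-0.047,0,0,0],[0.6,-0.04,0.025,-0.07,0,0,0],[0.6,-0.059,0.042,-0.085,0,0,0],[0.6,-0.077,0.041,-0.08,0.2,-5,0.6],[0.6,-0.096,0.039,-0.075,0.5,-10,1.1],[0.6,-0.115,0.038,-0.069,0.8,-15,1.5],[0.6,-0.133,0.037,-0.063,1.1,-20,1.9],[0.6,-0.151,0.036,-0.056,1.5,-25,2.3],[0.6,-0.17,0.034,-0.049,1.8,-30,2.7],[0.6,-0.189,0.033,-0.042,2.2,-35,3],[0.6,-0.207,0.032,-0.034,2.7,-40,3.3],[0.6,-0.225,0.03,-0.025,2.7,-40,3.3],[0.6,-0.242,0.029,-0.015,2.7,-40,3.3],[0.6,-0.258,0.028,-0.007,2.7,-40,3.3],[0.6,-0.274,0.026,0.002,2.7,-40,3.3],[0.6,-0.274,0.026,0.002,2.7,-40,3.3]],
])

```text
t: 17.77
ee_pos: [492.9, -148.8, 99.3]
tool_rot: [-0.547, 0.672, 0.315, 0.388]
force: [-0.3, -0.5, -3.4]
width: 67.9
finger_force: 30.0
```

```bash
cat > m.py <<'E'
from h import *
def mp():
    v=np.load('tm.npy'); s=status.state(); Rm=R.from_quat(s['tool_rot'])*R.from_quat(v[3:]).inv(); o=s['ee_pos']-Rm.apply(v[:3])
    a=np.radians(78.3); S=R.from_euler('z',a); ps=S.inv().apply(o-[496,-134.5,0]); Z=Rm.as_matrix()
    print('meter in stand',ps.round(1),'tilt',np.degrees(np.arccos(Z[2,2])).round(1),'yaw',(np.degrees(np.arctan2(-Z[0,1],Z[1,1]))-78.3).round(1)); return Rm,o
E
python3 - <<'E'
from m import *
show(); mp()
im=optics.snapshot('side'); cv2.imwrite('pics/s7.png',cv2.resize(im[60:320,210:450],None,fx=2.3,fy=2.3)[:,:,::-1])
E
```

```text
t 17.77 p [ 492.9 -148.8   99.3] q [-0.64  0.61 -0.04 -0.9  -1.56  0.77] F [-0.3 -0.5 -3.4] w 67.9 ff 30.0
X [-0.101 -0.49  -0.866] Z [ 0.177  0.847 -0.501]
meter in stand [-2.1  0.1 99.3] tilt 40.0 yaw 0.1
```

View pics/s7.png

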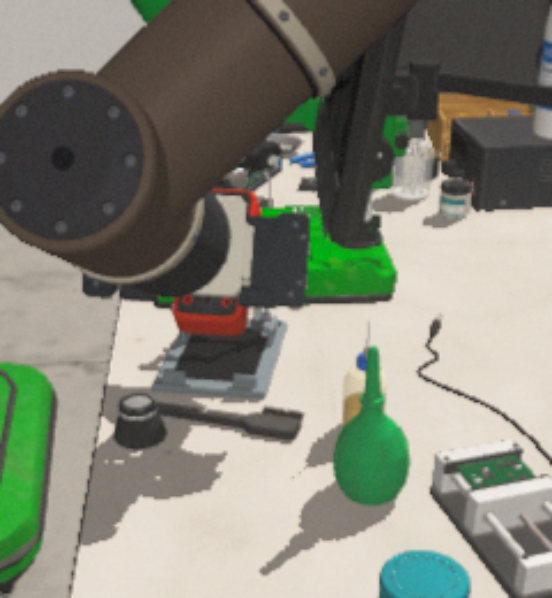

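The meter is held tilted above the stand, with its lower end at crop (210,318). The leg is hidden, and the brush, loupe, flux bottle and blower have not moved. I'll lower it vertically.

>>> carry_out([
  [[0.6,0.01,0,0.005,0,0,0],[0.6,0.02,0,0.01,0,0,0],[0.6,0.028,0,0.0145,0,0,0],[0.6,0.033,0,0.017,0,0,0],[0.6,0.036,0,0.019,0,0,0],[0.6,0.036,0,0.019,0,0,0]],
])

```text
t: 18.58
ee_pos: [492.3, -152.2, 58.0]
tool_rot: [-0.546, 0.672, 0.315, 0.388]
force: [-0.6, 0.5, -2.9]
width: 67.7
finger_force: 30.0
```

```bash
python3 -c "
from m import *
show(); mp()"
```

```text
t 18.57 p [ 492.3 -152.2   58. ] q [-0.65  0.68 -0.05 -0.9  -1.52  0.83] F [-0.6  0.5 -2.9] w 67.7 ff 30.0
X [-0.103 -0.49  -0.866] Z [ 0.178  0.847 -0.5  ]
meter in stand [-5.5 -0.  58. ] tilt 40.1 yaw -0.0
```

>>> carry_out([
  [[0.6,0.001,0,0.0005,0,0,0],[0.6,0.002,0,0.001,0,0,0],[0.6,0.0025,0,0.0015,0,0,0],[0.6,0.0025,0,0.0015,0,0,0]],
])

```text
t: 19.08
ee_pos: [492.4, -152.1, 55.5]
tool_rot: [-0.546, 0.672, 0.315, 0.388]
force: [-0.1, 0.5, -2.0]
width: 67.6
finger_force: 30.0
```

>>> carry_out([
  [[0.6,0.001,0,0.0005,0,0,0],[0.6,0.002,0,0.001,0,0,0],[0.6,0.002,0,0.001,0,0,0]],
])

```text
t: 19.45
ee_pos: [492.5, -151.4, 54.1]
tool_rot: [-0.546, 0.672, 0.315, 0.389]
force: [1.0, 3.9, 5.2]
width: 67.6
finger_force: 30.0
```

>>> carry_out([
  [[0.8,0,0,0,0,0,0],[0.85,0,0,0,0,0,0],[0.95,0,0,0,0,0,0],[0.95,0,0,0,0,0,0],[0.95,0,0,-0.01,0,0,0],[0.95,0,0,-0.03,0,0,0],[0.95,0,0,-0.06,0,0,0],[0.95,0,0,-0.1,0,0,0],[0.95,-0.03,0,-0.14,0,0,0],[0.95,-0.08,0,-0.17,0,0,0],[0.95,-0.13,0.03,-0.19,0,0,0],[0.95,-0.13,0.06,-0.22,0,0,0],[0.95,-0.13,0.06,-0.22,0,0,0]],
])

```text
t: 21.08
ee_pos: [405.7, -265.1, 278.2]
tool_rot: [-0.546, 0.673, 0.312, 0.388]
force: [1.0, 0.5, 0.1]
width: 83.0
finger_force: 0.0
```

```bash
python3 - <<'E'
from h import *
show()
im=optics.snapshot('top'); r=red(im); c=blob(r,(190,200,275,300)).reshape(-1,2)
box=cv2.boxPoints(cv2.minAreaRect(c)); print('top red box',box.round(1).tolist(),cv2.contourArea(c))
S=R.from_euler('z',78.3,degrees=True)
def W(o,t): 
    Rm=R.from_euler('y',-t,degrees=True); P=[Rm.apply([x,y,z])+o for x in(-71,71) for y in(-34,34) for z in(0,30)]
    return S.apply(np.array(P))+[496,-134.5,0]
for o,t in (((-6,0,54),40),):
    for n in('top','side'):
        q=proj(n,W(np.array(o),t)); print('pred',n,q.min(0).round(1),q.max(0).round(1), cv2.boxPoints(cv2.minAreaRect(q.astype(np.float32))).round(1).tolist() if n=='top' else '')
print('top',c.min(0),c.max(0))
s=optics.snapshot('side'); c=blob(red(s),(265,130,350,245)).reshape(-1,2); print('side red',c.min(0),c.max(0),cv2.contourArea(c))
E
```

```text
t 21.07 p [ 405.7 -265.1  278.2] q [-0.85  0.45  0.15 -0.83 -1.92  0.62] F [1.  0.5 0.1] w 83.0 ff 0.0
X [-0.102 -0.494 -0.864] Z [ 0.181  0.844 -0.504]
top red box [[188.89999389648438, 227.8000030517578], [190.0, 222.8000030517578], [254.10000610351562, 237.1999969482422], [253.0, 242.1999969482422]] 185.0
pred top [169.5 220. ] [259.1 277.1] [[169.39999389648438, 260.79998779296875], [179.3000030517578, 219.1999969482422], [259.79998779296875, 238.1999969482422], [249.89999389648438, 279.8999938964844]]
pred side [283.1 160.4] [323.2 225.6] 
top [190 223] [253 242]
side red [286 163] [323 224] 438.5
```

```bash
python3 -c "
from rig import env
print(env.sign_off())"
```

```text
the job is handed in; nothing more can be done
None
```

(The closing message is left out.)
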